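# Follow the seam of a fossil block with a bent scriber and put it away

### The job

Take the bent scriber from its rest and guide its point slowly (about 2 cm/s) along the groove in the rock block, keeping it down inside the groove, from the square pit, round the bend, to the far end where the groove runs out at the block's edge. Then lay the scriber in the open drawer and push the drawer fully shut. Do not press hard on the rock, do not drop the scriber, and leave the other things where they are.

Things in the scene. Friction and masses are not known exactly. Their poses are not given: they have to be found in the camera images.
- scriber: Bent scriber, loose, about 0.09 kg. Square aluminium handle 110 x 16 x 16 mm along its own x; origin at the centre of the handle; z up as it lies in its rest. A steel wire 6 mm thick leaves its +x end and bends down (-z) to a point 4 mm thick. Lies level in the rest, axis 70 mm above the table, point hanging beyond the rest.
- point (a point): The scriber's point: the end of the bent wire, in the scriber's frame 75 mm along +x and 50 mm below the handle's axis.
- rest: Fixed steel scriber rest: base plate 130 x 60 x 8 mm, origin at the centre of its underside; two notched uprights 8 mm thick and 36 mm wide at x = -42 and +42 mm, 70 mm high, carry the handle's underside at 62 mm. Free gap between the uprights 76 mm. The scriber lies along the rest's x.
- block: Fixed brown rock block about 150 x 110 mm, top 47 mm above the table; origin at its underside near its middle. A groove 12 mm wide and 9 mm deep runs over its top: from a square pit (24 x 24 mm, equally deep) along the block's own +x for 52 mm, then bends 40 degrees towards +y and runs 55 mm straight out through the block's edge.
- unit_drawer0 (a joint): Opening of the drawer in m: 0 fully shut, grows as it slides out along the unit's -x (most 0.149); friction about 1 N. The fixed grey unit is 220 deep x 240 wide x 100 mm high, front towards the robot; drawer opening clear up to 88 mm above the table.
- drawer_floor (a point): Point on the drawer's inner floor in the middle of its pulled-out part, 22 mm above the table, moving with the drawer; x to its back, y across, z up. Floor inside reaches 55 mm towards -x, 120 mm towards +x, 99 mm to either side; walls 56 mm high above it. Front panel's outer face is 76 mm away in -x, its top 86 mm above the table. Farther back than 60 to 85 mm in +x the unit covers it.
- unit_drawer0_handle (a point): Middle of the drawer's bar handle: a level steel bar 120 mm long, 11 mm thick, along y, 35 mm in front of the front panel, about 62 mm above the table.
- groove0 (a point): Point on the middle of the groove's floor (38 mm above the table; rim 9 mm higher): square pit centre, start of the groove.
- groove1 (a point): Point on the middle of the groove's floor (38 mm above the table; rim 9 mm higher): 22 mm on from the pit centre.
- groove2 (a point): Point on the middle of the groove's floor (38 mm above the table; rim 9 mm higher): 15 mm on.
- groove3 (a point): Point on the middle of the groove's floor (38 mm above the table; rim 9 mm higher): the bend, 15 mm on.
- groove4 (a point): Point on the middle of the groove's floor (38 mm above the table; rim 9 mm higher): 15 mm past the bend.
- groove5 (a point): Point on the middle of the groove's floor (38 mm above the table; rim 9 mm higher): 15 mm on.
- groove6 (a point): Point on the middle of the groove's floor (38 mm above the table; rim 9 mm higher): 15 mm on, 10 mm short of where the groove runs out at the block's edge, the far end.
- straight_scriber: bystander: straight scriber, round aluminium handle 12 mm thick, 140 mm long, lying flat; not the tool for this job
- brush: bystander: hand brush about 170 mm long, lying
- glue: bystander: bottle 44 mm dia, 110 mm high; origin at the centre of its underside
- hammer: bystander: hammer 200 mm long, lying
- jar: bystander: small glass jar 38 mm dia, 50 mm high; origin at the centre of its underside
- stone: bystander: loose brown stone 40 mm wide, 31 mm high; origin at the centre of its underside
- dish: bystander: white dish 76 mm dia, 18 mm high; origin at the centre of its underside
Mind the look-alikes: they are no part of the job. Leave any orange or turquoise look-alike of the scriber alone.

How it is judged (in metres and radians):
On the way, in this order (a step that is already met when the one before it is completed fails the run):
1. the point is at groove point 0, at least 2 mm below the rim, within 9 mm sideways, slowly (horizontal distance between point and groove0 below 0.009 m and z of point in the frame of groove0 below 0.007 m), for 0.15 s.
2. the point is at groove point 1, at least 2 mm below the rim, within 6.5 mm sideways, slowly (horizontal distance between point and groove1 below 0.0065 m and z of point in the frame of groove1 below 0.007 m), for 0.15 s.
3. the point is at groove point 2, at least 2 mm below the rim, within 6.5 mm sideways, slowly (horizontal distance between point and groove2 below 0.0065 m and z of point in the frame of groove2 below 0.007 m), for 0.15 s.
4. the point is at groove point 3, at least 2 mm below the rim, within 6.5 mm sideways, slowly (horizontal distance between point and groove3 below 0.0065 m and z of point in the frame of groove3 below 0.007 m), for 0.15 s.
5. the point is at groove point 4, at least 2 mm below the rim, within 6.5 mm sideways, slowly (horizontal distance between point and groove4 below 0.0065 m and z of point in the frame of groove4 below 0.007 m), for 0.15 s.
6. the point is at groove point 5, at least 2 mm below the rim, within 6.5 mm sideways, slowly (horizontal distance between point and groove5 below 0.0065 m and z of point in the frame of groove5 below 0.007 m), for 0.15 s.
7. the point is at groove point 6, at least 2 mm below the rim, within 6.5 mm sideways, slowly (horizontal distance between point and groove6 below 0.0065 m and z of point in the frame of groove6 below 0.007 m), for 0.15 s.
8. the scriber lies released inside the drawer (x of scriber in the frame of drawer_floor between -0.057 and 0.122 m and y of scriber in the frame of drawer_floor between -0.1 and 0.1 m and z of scriber in the frame of drawer_floor between 0 and 0.062 m and x of point in the frame of drawer_floor between -0.057 and 0.122 m and y of point in the frame of drawer_floor between -0.1 and 0.1 m and z of point in the frame of drawer_floor below 0.062 m and contact force between scriber and the fingers below 0.05 N and linear speed of scriber below 0.05 m/s), for 0.2 s.
At the end, for the whole second after the job is handed in: The drawer is shut to within 4 mm; the scriber (handle centre and point) is inside it, released and at rest (x of scriber in the frame of drawer_floor between -0.057 and 0.122 m and y of scriber in the frame of drawer_floor between -0.1 and 0.1 m and z of scriber in the frame of drawer_floor between 0 and 0.062 m and x of point in the frame of drawer_floor between -0.057 and 0.122 m and y of point in the frame of drawer_floor between -0.1 and 0.1 m and z of point in the frame of drawer_floor below 0.062 m and contact force between scriber and the fingers below 0.05 N and value of joint unit_drawer0 below 0.004 m and linear speed of scriber below 0.02 m/s); the robot touches nothing.
It fails at once if the scriber presses on the rock with more than 25 N (contact force between scriber and block above 25 N).
It fails at once if the scriber is dropped (falls free faster than 0.9 m/s, a fall of about 4 cm) (linear speed of scriber above 0.9 m/s and contact force between scriber and the fingers below 0.05 N).
It fails at once if another thing is moved by more than 30 mm (distance of any of straight_scriber, brush, glue, hammer, jar, stone, dish from where it was at the start of the episode above 0.03 m).
It also fails if it takes over 66 s, if anything falls off the work surface, if the arm or the gripper's body presses on something with over 40 N, if the wrist force passes 120 N, or if a joint passes its speed limit or range.

### The arm

A 7-joint arm with a two-finger parallel gripper is mounted at the origin on the work surface. World frame = base frame: x ahead of the robot, y to its left, z up, the work surface at z = 0. Lengths are in mm, angles in rad, forces in N, time in s.
With the tool pointing down it reaches from about 400 to 875 mm from the base axis. Payload 4.4 kg.
Tool frame: the origin (TCP) lies between the finger pads; the fingertips stand ctrl.tip_reach ahead of it and the grasp point (between the pads) lies 8 mm behind it (ctrl.tip_reach is the distance from the TCP to the fingertips, in mm); z points along the fingers, y is the direction in which the jaws open and shut (so a half turn about z gives the same grasp; the last joint's range is limited). The gripper opens to 85 mm and grips with 20 to 120 N. Pads are 22 mm wide; open, the fingers measure 114 mm over their backs; the gripper's body (76 mm by 85 mm) begins 54 mm behind the grasp point. The pads swing forward as they close: fully open they stand 13 mm farther back than shut.
Start: joints at [1.071, 0.628, 0.038, 1.517, -0.027, 0.996, -0.02], TCP at [273.237, -589.796, 242.313] pointing down, gripper open.
Joint ranges: [-3.06, 3.06], [-0.37, 2.12], [-1.25, 1.32], [0.18, 2.47], [-1.1, 4.24], [0.23, 1.98], [-2.94, 2.94]. Speed limits (rad/s): [2.57, 2.57, 3.14, 3.14, 3.14, 3.14, 3.14].

### API

Orientations are given as [roll, pitch, yaw] about the fixed x, y, z axes, in that order (R = Rz(yaw) Ry(pitch) Rx(roll)).
In Python, from cell import status, viewer, order, ctrl gives the robot as it stands.
- The arm moves only by the tool play_rows, never from a script. Its argument "series" is a list of rows, each a list of 5 numbers: the shift along the tool's x, y, z in cm, then the turn about the tool's z in degrees, then the closure, from 0 (fully open) to 1 (shut). In form: [[x, y, z, yaw, gripper], ...]. A call has 1 to 8 rows; each row is the pose to reach, as a shift and turn from the pose commanded when the call began, along the tool's axes at that moment; what a row does not reach only later rows make up. A row lasts 1/10 s, in which the tool goes at most 50 mm and 8.59 degrees, less where a joint would pass 70% of its speed; a pose out of reach is approached as far as the arm can. A call with a gripper value outside its range is refused whole. The fingers move at their own pace and stop on an object; the grip force is fixed at half the most. Time passes only in rows, so rows that repeat a pose let the fingers close. It gives the time, the measured TCP pose, the force and the opening at its end, in the units of the state.
- status.read_state(): the state, without advancing time (a new reading comes with each control period).
- viewer.get_image(name): name is "side" or "top"; returns a dict with "img" (420x560x3 uint8, red, green, blue), "vfov" (degrees; the focal length in pixels is half the picture's height over the tangent of half this angle, whatever the lens; pixels are square), "cx", "cy" (the principal point, pixels), "rvec" (rotation vector, rad) and "tvec" (3), from world to camera coordinates, as OpenCV has them. Camera axes: x right, y down, z forward; pixel columns grow to the right and rows downward; lengths in mm; the calibration is good to about 2 mm. A picture is of the moment at which its call begins. There is no depth.
- order.finish_job(): hands the job in, once; it reports no verdict.
The state is a dict: "clock": time; "qpos": joint angles; "qd": joint speeds; "tau": joint torques, N m; "eef_pos": TCP position; "tool_rot": TCP orientation; "force": force on the tool from outside, world axes, zero at the start; "torque": the same for the moment, N m; "width": finger opening in mm.
Only numpy, scipy, OpenCV 4.12 (cv2) and the standard library are available. Lean on these libraries where they do the work, as an engineer would, in place of code of your own. Each camera call takes 0.05 s, during which the arm holds its last target. There are 200 camera calls.

## Working session

There is one attempt and no reset: what is moved stays moved. The work goes in short steps, Python scripts to look and compute and a tool call to move; the robot and the scene stay as the last step left them, time stands still between calls to the robot, and variables do not carry over. Pictures are saved under pics/ and viewed, about 8 in all and at most 12, crops included, and the job is handed in when it is done.

Besides the shell and the picture viewer there is one more tool, called after ">>>" as name(argument=value, ...), one argument or row to a line, values as JSON. play_rows: Moves the arm, as the interface text tells. Its arguments: {"type":"object","properties":{"series":{"type":"array","items":{"type":"array","items":{"type":"number"}}}},"required":["series"]}

```bash
ls; mkdir -p pics; cat > h.py <<'E'
import numpy as np, cv2
from cell import status, viewer, order, ctrl
def cam(n):
    d=viewer.get_image(n); d['img']=np.asarray(d['img']); d['bgr']=d['img'][:,:,::-1].copy()
    d['R']=cv2.Rodrigues(np.array(d['rvec'],float))[0]; d['t']=np.array(d['tvec'],float).ravel()
    d['f']=210/np.tan(np.radians(d['vfov'])/2); return d
def ray(d,u,v):
    c=-d['R'].T@d['t']; r=d['R'].T@np.array([(u-d['cx'])/d['f'],(v-d['cy'])/d['f'],1]); return c,r/np.linalg.norm(r)
def onz(d,u,v,z):
    c,r=ray(d,u,v); return c+r*(z-c[2])/r[2]
def proj(d,p):
    q=d['R']@np.array(p,float)+d['t']; return d['f']*q[0]/q[2]+d['cx'],d['f']*q[1]/q[2]+d['cy']
def save(d,n,crop=None,s=1):
    i=d['bgr']
    if crop: i=i[crop[1]:crop[3],crop[0]:crop[2]]
    cv2.imwrite('pics/'+n,cv2.resize(i,None,fx=s,fy=s,interpolation=cv2.INTER_CUBIC))
E
python3 - <<'E'
from h import *
for n in('top','side'):
    d=cam(n); save(d,n+'0.png',s=1.42); print(n,d['vfov'],d['cx'],d['cy'],-d['R'].T@d['t'],d['R'].round(2).tolist())
    np.save('pics/%s0.npy'%n,d['bgr'])
print(status.read_state(),ctrl.tip_reach)
E
```

```text
pics
top 45.790573019400966 275.42010887575066 212.2561545312197 [ 377.65484565   38.18619325 1253.09703088] [[0.02, -1.0, 0.02], [-0.99, -0.02, -0.11], [0.11, -0.02, -0.99]]
side 48.22808385218802 275.9368561611401 210.34095914145274 [235.63980459 663.94214915 777.29357635] [[-0.9, -0.43, 0.02], [-0.32, 0.64, -0.7], [0.29, -0.64, -0.71]]
{'clock': 0.1, 'qpos': array([ 1.07121499,  0.62921884,  0.0384293 ,  1.51825038, -0.0270167 ,
        0.99629054, -0.01998412]), 'qd': array([-0.00039313, -0.0012725 , -0.00048563, -0.00178935,  0.00218851,
        0.0002736 ,  0.00070161]), 'tau': array([ 1.82552678e-03, -5.64539945e+01,  1.22995343e+00, -1.93974620e+01,
        1.12611821e-02,  5.42805632e-03,  5.69507193e-06]), 'eef_pos': array([ 273.01823613, -589.30282943,  241.5089221 ]), 'tool_rot': array([-3.13994257e+00, -8.91339534e-06,  4.33801017e-01]), 'force': array([-0.08103007, -0.37336572,  0.35624294]), 'torque': array([-0.04033445, -0.03081384,  0.06983195]), 'width': 85.44793905481166} 11.0
```

View pics/top0.png

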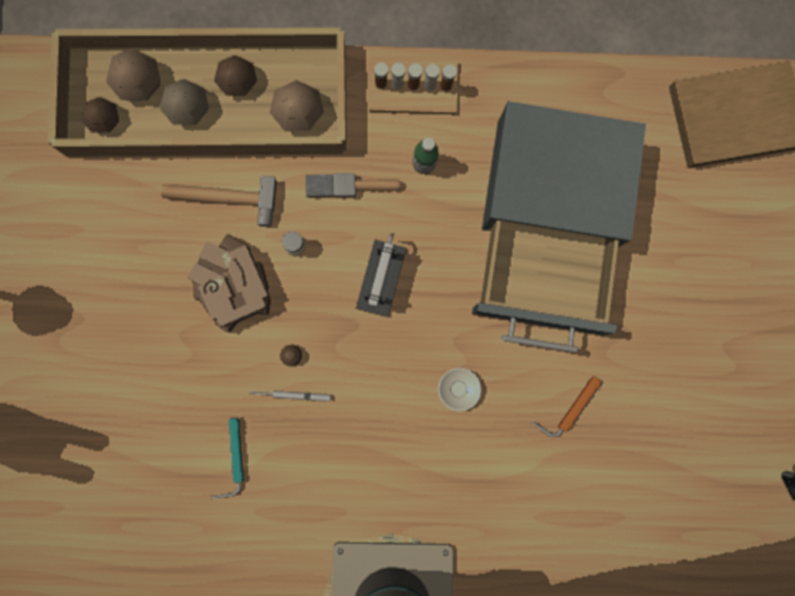

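View pics/side0.png

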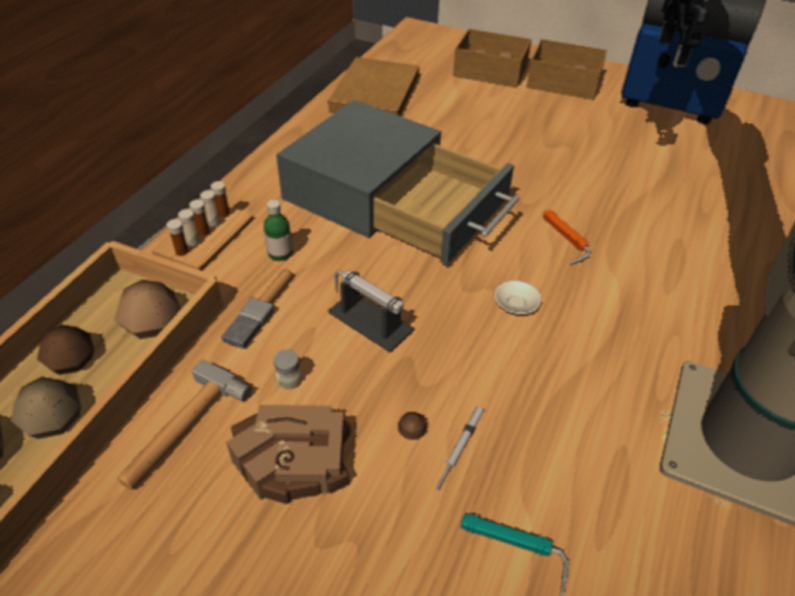

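The top view shows the rest with the scriber at about (382,275), its point at the far end (392,238). The block is at (230,283), the open drawer at (550,275), and the arm is clear of all of it. I'll zoom in on the block and rest.

```bash
python3 - <<'E'
import cv2,numpy as np
t=np.load('pics/top0.npy');s=np.load('pics/side0.npy')
def z(i,x,y,w,h,k): return cv2.resize(i[y:y+h,x:x+w],None,fx=k,fy=k,interpolation=cv2.INTER_CUBIC)
a=z(t,125,160,70,75,5.6); b=z(t,245,155,50,75,5.6)
c=z(s,155,275,100,80,4); e=z(s,225,180,75,70,4)
def pad(l,H,W):
    o=np.zeros((H,W,3),np.uint8);x=0
    for i in l: o[:i.shape[0],x:x+i.shape[1]]=i; x+=i.shape[1]+5
    return o
cv2.imwrite('pics/crop1.png',pad([a,b],420,700)); cv2.imwrite('pics/crop2.png',pad([c,e],330,720))
E
```

```text
(no output)
```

View pics/crop1.png

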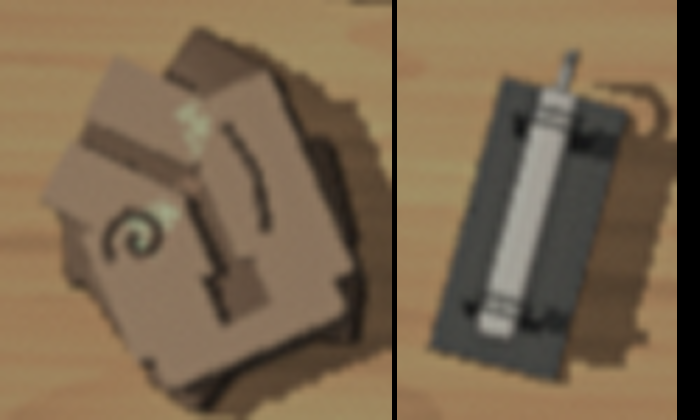

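View pics/crop2.png

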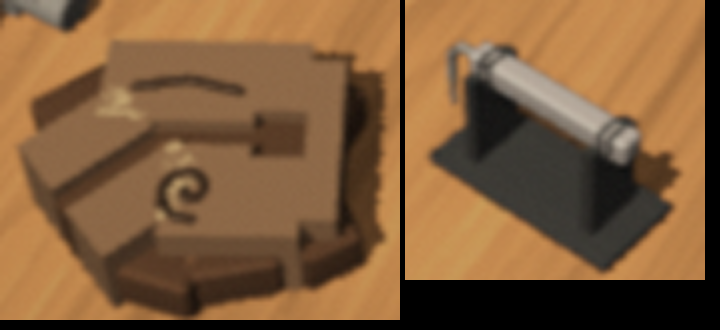

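```bash
cat > m.py <<'E'
from h import *
from scipy.optimize import least_squares
D={n:cam(n) for n in('top','side')}
def T(p): return 125+(p[0]+.5)/5.6-.5,160+(p[1]+.5)/5.6-.5
def TR(p): return 245+(p[0]-397+.5)/5.6-.5,155+(p[1]+.5)/5.6-.5
def S(p): return 155+(p[0]+.5)/4-.5,275+(p[1]+.5)/4-.5
def SR(p): return 225+(p[0]-405+.5)/4-.5,180+(p[1]+.5)/4-.5
c,s=np.cos(np.radians(40)),np.sin(np.radians(40)); t2=6*np.tan(np.radians(20))
mod={'a':(-12,12),'b':(12,12),'c':(-12,-12),'d':(12,-12),'i':(52-t2,6),'o':(52+t2,-6)}
pt={'a':(226,322),'b':(203,275),'c':(270,302),'d':(250,258),'i':(186,192),'o':(203,166)}
ps={'c':(307,112),'d':(262,112),'a':(303,156),'i':(163,140),'o':(150,122)}
def fit(pairs):
    w=np.array([x for x,_ in pairs]);m=np.array([x for _,x in pairs],float)
    f=lambda q:(q[:2]+m@np.array([[np.cos(q[2]),np.sin(q[2])],[-np.sin(q[2]),np.cos(q[2])]])-w).ravel()
    r=least_squares(f,[*w.mean(0),.5]);return r.x,r.fun.reshape(-1,2)
W={'top':[(onz(D['top'],*T(pt[k]),47)[:2],mod[k]) for k in pt],'side':[(onz(D['side'],*S(ps[k]),47)[:2],mod[k]) for k in ps]}
if __name__=='__main__':
    for n in W: x,r=fit(W[n]);print(n,x.round(2),r.round(1).tolist())
    for n,f,L in(('top',TR,[(560,92),(495,335)]),('side',SR,[(488,56),(632,148)])):
        a,b=[onz(D[n],*f(p),78) for p in L];print(n,'handle',a.round(1),b.round(1),np.linalg.norm(a-b),((a+b)/2).round(1),np.arctan2(*(a-b)[1::-1]))
    d=D['top']
    k=1/1.42
    for nm,p,z in(('panel L out',(475,313),86),('panel R',(615,333),86),('bar L',(505,340),67),('bar R',(577,350),67),('unit front L',(487,228),100),('unit front R',(632,240),100)): print(nm,onz(d,p[0]*k,p[1]*k,z).round(1))
    x=fit(W['top']+W['side'])[0]
    for n in D:
        i=cv2.resize(D[n]['bgr'],None,fx=6,fy=6,interpolation=cv2.INTER_CUBIC)
        for m in mod.values():
            g=np.array([[np.cos(x[2]),-np.sin(x[2])],[np.sin(x[2]),np.cos(x[2])]])@m+x[:2]
            u=proj(D[n],(*g,47));cv2.circle(i,(int((u[0]+.5)*6),int((u[1]+.5)*6)),3,(0,255,0),-1)
        X,Y=(125,160) if n=='top' else (155,275)
        D[n]['o']=i[Y*6:Y*6+450,X*6:X*6+(400 if n=='side' else 390)]
    a,b=D['top']['o'],D['side']['o'];cv2.imwrite('pics/ov.png',np.hstack([a,b]))
E
python3 m.py
```

```text
top [5.0927e+02 2.7435e+02 4.2000e-01] [[-1.3, 1.6], [0.3, 0.6], [-0.7, -1.7], [2.2, -1.3], [1.1, 1.6], [-1.6, -0.8]]
side [5.1169e+02 2.7750e+02 4.3000e-01] [[0.4, 0.1], [3.9, 1.1], [0.2, 1.0], [-1.6, 0.7], [-3.0, -2.9]]
top handle [608.9  18.   78. ] [503.5  43.3  78. ] 108.39576640344188 [556.2  30.7  78. ] -0.2358872943554521
side handle [603.   23.9  78. ] [504.2  51.3  78. ] 102.59776364403616 [553.6  37.6  78. ] -0.2702880810313019
panel L out [ 492.4 -128.2   86. ]
panel R [ 464.4 -362.8   86. ]
bar L [ 449.7 -182.    67. ]
bar R [ 435.6 -304.2   67. ]
unit front L [ 634.  -145.2  100. ]
unit front R [ 620.  -388.9  100. ]
```

View pics/ov.png

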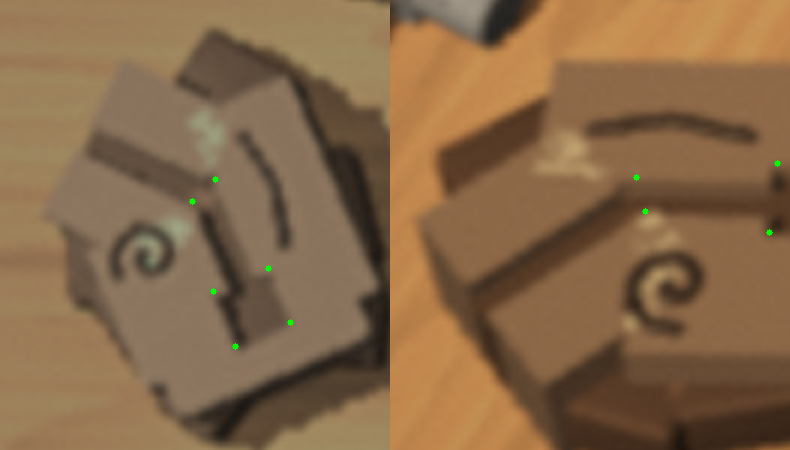

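The green corners land on the pit and bend in both views to within about 2 mm, and the top view puts the handle at about (556,31) with yaw -0.24. Next I'll move to hover over the rest.

>>> play_rows(
  series=[
    [51.7,-44.3,-1,-68,0],
    [51.7,-44.3,-1,-68,0],
    [51.7,-44.3,-1,-68,0],
    [51.7,-44.3,-1,-68,0],
    [51.7,-44.3,-1,-68,0],
    [51.7,-44.3,-1,-68,0],
    [51.7,-44.3,-1,-68,0],
    [51.7,-44.3,-1,-68,0],
  ],
)

```text
clock: 1.0
eef_pos: [439.9, -224.2, 248.4]
tool_rot: [3.141, 0.0, 1.626]
force: [1.0, -0.3, -0.2]
width: 85.2
```

```bash
cat > g.py <<'E'
import sys
from h import *
def st():
    s=status.read_state(); print('t',round(s['clock'],2),'tcp',s['eef_pos'].round(1),'rpy',s['tool_rot'].round(3),'F',s['force'].round(1),'w',round(s['width'],1)); return s
def go(x,y,z,yaw=None):
    s=st(); p=s['eef_pos']; w=s['tool_rot'][2]
    R=cv2.Rodrigues(np.array([0,0,w]))[0]@np.diag([1,-1,-1])
    d=R.T@(np.array([x,y,z])-p)/10
    t=0 if yaw is None else -np.degrees((yaw-w+np.pi)%(2*np.pi)-np.pi)
    print('shift cm',d.round(2),'turn',round(t,1))
if __name__=='__main__': go(*map(float,sys.argv[1:]))
E
python3 g.py 556 31 150 2.9
python3 - <<'E'
from h import *
i=np.load('pics/top0.npy')
d=cam('top')
h=cv2.cvtColor(i,cv2.COLOR_BGR2HSV);m=((h[...,1]<45)&(h[...,2]>120)).astype(np.uint8);m[:,:240]=0;m[:,300:]=0;m[:165]=0;m[225:]=0
n,l,s,c=cv2.connectedComponentsWithStats(m);print(s,c)
k=1+np.argmax(s[1:,4]);ys,xs=np.where(l==k)
P=np.array([onz(d,u,v,78)[:2] for u,v in zip(xs,ys)]);mu=P.mean(0);_,_,V=np.linalg.svd(P-mu);a=(P-mu)@V[0];print(mu,np.arctan2(V[0,1],V[0,0]),a.min(),a.max(),((P-mu)@V[1]).std()*12**.5)
E
```

```text
t 1.0 tcp [ 439.9 -224.2  248.4] rpy [3.141 0.    1.626] F [ 1.  -0.3 -0.2] w 85.2
shift cm [24.84 13.    9.84] turn -73.0
[[     0      0    560    420 234966]
 [   271    168      6      7     22]
 [   262    175     13     33    187]
 [   261    209      2      1      2]
 [   260    209      6      6     23]] [[279.51171233 209.51738549]
 [273.40909091 171.68181818]
 [267.77540107 191.78609626]
 [261.5        209.        ]
 [262.56521739 212.13043478]]
[558.23983841  31.05180688] 2.9011860261670814 -41.27017325034131 38.98925731609895 13.835148028874784
```

>>> play_rows(
  series=[
    [24.9,13.0,6,-65,0],
    [24.9,13.0,6,-65,0],
    [24.9,13.0,6,-65,0],
    [24.9,13.0,6,-65,0],
    [24.9,13.0,6,-73,0],
    [24.9,13.0,6,-73,0],
    [24.9,13.0,6,-73,0],
    [24.9,13.0,6,-73,0],
  ],
)

```text
clock: 1.85
eef_pos: [557.0, 30.8, 187.6]
tool_rot: [3.141, -0.001, 2.829]
force: [-0.8, 0.0, 0.2]
width: 85.3
```

```bash
python3 g.py 557 31 62 2.901
```

```text
t 1.85 tcp [557.   30.8 187.6] rpy [ 3.141e+00 -1.000e-03  2.829e+00] F [-0.8  0.   0.2] w 85.3
shift cm [1.000e-02 2.000e-02 1.256e+01] turn -4.1
```

>>> play_rows(
  series=[
    [0,0,2.5,-4.1,0],
    [0,0,5,-4.1,0],
    [0,0,7.5,-4.1,0],
    [0,0,9.5,-4.1,0],
    [0,0,11,-4.1,0],
    [0,0,12,-4.1,0],
    [0,0,12.5,-4.1,0],
    [0,0,12.5,-4.1,0],
  ],
)

```text
clock: 2.65
eef_pos: [556.9, 29.2, 63.0]
tool_rot: [-3.141, -0.0, 2.892]
force: [0.1, -0.5, 0.5]
width: 85.2
```

```bash
python3 - <<'E'
from h import *
from g import st
st()
a=cam('top')['bgr'][140:240,230:310];b=cam('side')['bgr'][150:260,205:315]
cv2.imwrite('pics/grasp.png',np.hstack([cv2.resize(a,(360,450),interpolation=3),cv2.resize(b,(440,450),interpolation=3)]))
E
```

```text
t 2.65 tcp [556.9  29.2  63. ] rpy [-3.141 -0.     2.892] F [ 0.1 -0.5  0.5] w 85.2
```

View pics/grasp.png

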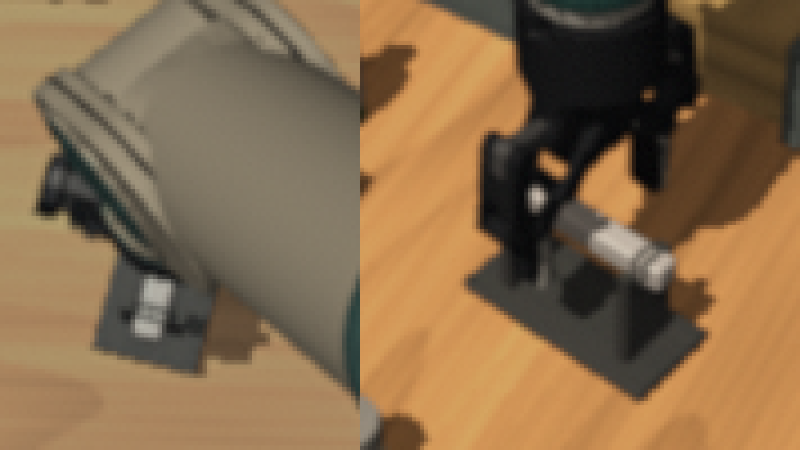

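The near finger is on the left in the side crop, the other finger is behind the handle, and the handle lies between them and between the uprights. I'll close the gripper.

>>> play_rows(
  series=[
    [0,0.15,0.05,-0.5,0],
    [0,0.15,0.05,-0.5,0.3],
    [0,0.15,0.05,-0.5,0.6],
    [0,0.15,0.05,-0.5,0.8],
    [0,0.15,0.05,-0.5,1],
    [0,0.15,0.05,-0.5,1],
    [0,0.15,0.05,-0.5,1],
    [0,0.15,0.05,-0.5,1],
  ],
)

```text
clock: 3.55
eef_pos: [557.4, 30.7, 62.9]
tool_rot: [3.142, 0.0, 2.901]
force: [-0.7, -0.2, 3.7]
width: 15.0
```

>>> play_rows(
  series=[
    [0,0,0,0,1],
    [0,0,0,0,1],
    [0,0,-0.5,0,1],
    [0,0,-1.5,0,1],
    [0,0,-3,0,1],
    [0,0,-5,0,1],
    [0,0,-7,0,1],
    [0,0,-8,0,1],
  ],
)

```text
clock: 4.35
eef_pos: [558.3, 30.9, 145.3]
tool_rot: [3.14, 0.003, 2.901]
force: [0.1, 1.2, -0.9]
width: 14.7
```

```bash
python3 - <<'E'
from h import *
from g import st
st()
b=cam('side')['bgr'][120:260,195:335]
cv2.imwrite('pics/lift.png',cv2.resize(b,None,fx=4,fy=4,interpolation=3))
E
```

```text
t 4.35 tcp [558.3  30.9 145.3] rpy [3.140e+00 3.000e-03 2.901e+00] F [ 0.1  1.2 -0.9] w 14.7
```

View pics/lift.png

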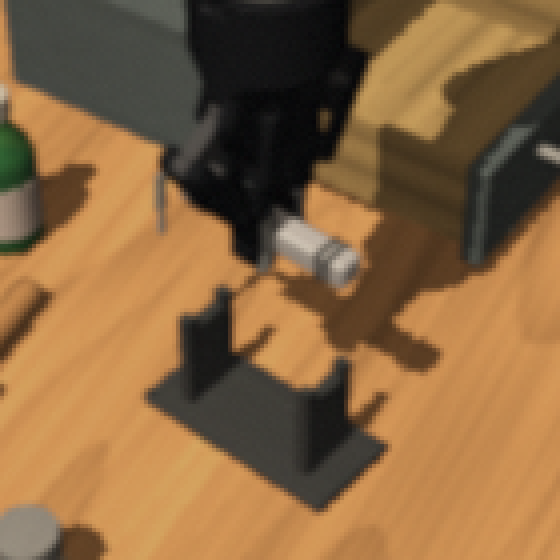

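The side view shows the scriber held level and the rest empty, with the point hanging at crop (161,232). I'll measure where the tip sits relative to the TCP.

```bash
python3 - <<'E'
from h import *
d=cam('side'); t=cam('top')
s=status.read_state();p=s['eef_pos'];a=np.array([np.cos(s['tool_rot'][2]+np.pi),np.sin(s['tool_rot'][2]+np.pi)]);n=np.array([-a[1],a[0]])
for u,v in((235.0,177.5),):
    w=onz(d,u,v,p[2]+7.1-50);r=w[:2]-p[:2];print(w,r@a,r@n)
pred=np.r_[p[:2]+75*a,p[2]-42.9];print('pred side',proj(d,pred),'top',proj(t,pred))
E
python3 - <<'E'
import sys;sys.path.insert(0,'.')
from m import *
from g import go
x=fit(W['top']+W['side'])[0];print(x)
a=np.array([np.cos(x[2]),np.sin(x[2])]);b=np.array([np.cos(x[2]+np.radians(40)),np.sin(x[2]+np.radians(40))])
G=[x[:2]+k*a for k in(0,22,37,52)]+[x[:2]+52*a+k*b for k in(15,30,45)];print(np.round(G,1).tolist())
np.save('G.npy',G)
E
```

```text
[635.24283472   9.92598174 100.55828469] 80.26713863736335 -1.3936381529516502
pred side (np.float64(236.3493238981353), np.float64(178.88027513704375)) top (np.float64(276.4091963103444), np.float64(160.25217166493417))
[5.10394479e+02 2.75726774e+02 4.29038840e-01]
[[510.4, 275.7], [530.4, 284.9], [544.0, 291.1], [557.7, 297.4], [564.1, 310.9], [570.6, 324.5], [577.0, 338.0]]
```

```bash
python3 g.py 437.6 293.6 130 2.901
```

```text
t 4.6 tcp [556.7  30.2 142.2] rpy [-3.141e+00 -1.000e-03  2.901e+00] F [ 0.   1.  -1.5] w 14.8
shift cm [17.85 22.73  1.22] turn -0.0
```

>>> play_rows(
  series=[
    [2,2.5,0,0,1],
    [5,6.4,0,0,1],
    [8,10.2,0,0,1],
    [11,14,0,0,1],
    [14,17.8,0,0,1],
    [16.5,21,0.5,0,1],
    [17.85,22.7,1,0,1],
    [17.85,22.7,1.2,0,1],
  ],
)

```text
clock: 5.4
eef_pos: [435.1, 297.7, 129.8]
tool_rot: [3.14, -0.003, 2.908]
force: [-0.2, -0.3, -0.8]
width: 15.0
```

>>> play_rows(
  series=[
    [0,0,0.3,0,1],
    [0,0,0.8,0,1],
    [0,0,1.0,0,1],
    [0,0,1.0,0,1],
  ],
)

```text
clock: 5.8
eef_pos: [438.4, 292.3, 120.2]
tool_rot: [-3.14, -0.0, 2.899]
force: [-0.4, 0.3, -1.7]
width: 15.2
```

```bash
python3 - <<'E'
from h import *
from g import st
s=st();p=s['eef_pos'];y=s['tool_rot'][2]+np.pi
tip=np.r_[p[:2]+75*np.array([np.cos(y),np.sin(y)]),p[2]-42.9];print('tip pred',tip)
o=[]
for n,(X,Y) in(('top',(125,150)),('side',(160,265))):
    d=cam(n);u,v=proj(d,tip);print(n,u,v);i=d['bgr'][Y:Y+90,X:X+78];o.append(cv2.resize(i,None,fx=5,fy=5,interpolation=3))
    print('crop',(u+.5-X)*5,(v+.5-Y)*5, 'g0',[(np.array(proj(d,(510.4,275.7,38)))+.5-(X,Y))*5])
cv2.imwrite('pics/pit.png',np.hstack(o))
E
```

```text
t 5.8 tcp [438.4 292.3 120.2] rpy [-3.14  -0.     2.899] F [-0.4  0.3 -1.7] w 15.2
tip pred [511.19468344 274.25056902  77.25035841]
top 164.67268247516 208.93502762494236
crop 200.8634123758 297.1751381247118 g0 [array([213.57028586, 308.14333459])]
side 224.02567362882053 297.31648721913626
crop 322.62836814410264 164.08243609568132 g0 [array([329.19211949, 229.08019811])]
```

View pics/pit.png

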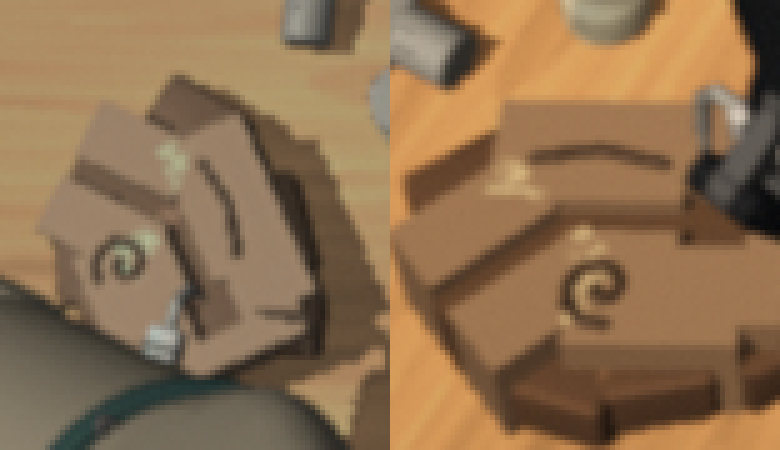

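The top crop shows the wire end at about (193,294), near the pit. The side crop shows the wire near x≈703, about 1.5 px left of the prediction. I'll measure the tip numerically by differencing against the first image.

```bash
python3 - <<'E'
from h import *
for n,(x0,x1,y0,y1) in(('side',(214,232,280,302)),('top',(155,172,200,218))):
    d=cam(n);a=np.load(f'pics/{n}0.npy').astype(int);q=(d['bgr'].astype(int)-a).sum(2)
    print(n,x0,y0)
    for v in range(y0,y1): print(v,' '.join('%4d'%k for k in q[v,x0:x1]))
E
```

```text
side 214 280
280   50   53   47   52   57   47   53   48   48   51   51   49   47   49   49   57   44  -27
281   53   54   45   51   49   54   52   47   34   32   46   35   25   29   46   53   29  -86
282   51   51   51   46   47   47   37   26   -6   -2   31   32   -1   -4   26   47   24 -103
283   53   55   49   47   52   40   28   -5  -33  -28   37   74   44    2    6   16  -32 -161
284   54   45   55   51   54   53   40   -5  -49  -53    7   69   90   64   30  -11  -74 -199
285   45   46   45   42   50   47   43   -8  -71 -107  -54   26   91  118   98   67  -17 -159
286   47   40   45   45   44   43   27   -9  -72  -97  -48   10   57  120  164  177   91  -85
287   44   42   43   36   43   38   22   -4  -45  -75  -22   19   41  133  228  250  169  -11
288   43   43   43   44   44   39   25   -4  -37  -72  -24   31   57  147  244  283  219   69
289   38   42   45   44   41   41   25    5  -34  -73  -21   30   51  107  187  224  162   29
290   45   41   47   42   45   43   28    6  -32  -70  -21   28   47   71  103  108   36  -48
291   45   47   47   39   40   44   24    8  -24  -55
[... 1894 characters left out ...]
42   42   56   58  -33  -35   18    7   -2    3   25   29   33   28   31   36
211   44   43   51   82   62  -50  -26   13   10   11   20   27   27   31   28   28   29
212   40   39   62  108   31  -58    8   22   24   20   29   31   31   30   27   27   28
213   40   34   50   88  -12  -54   16   35   16   24   28   31   32   27   28   33   27
214   68   44   32   50  -38  -24   34   37   25   18   25   30   26   26   28   25   30
215  136  104   70   49   -8   -6   22   37   26   17   17   30   25   35   32   35   38
216  197  180  164  141   87  -22  -34   28   35   21   22   24   30   35   39   36   42
217  175  177  185  179  117  -46  -85   20   38   24   26   34   34   40   41   39   42
```

```bash
python3 - <<'E'
from m import *
G=np.load('G.npy');b=G[6]-G[3];b/=45;n=np.array([-b[1],b[0]])
for w,L in(('top',[T((80,147)),T((92,122)),T((86,134.5))]),('side',[S((50,190)),S((65,207)),S((58,198))])):
    for p in L: q=onz(D[w],*p,47)[:2]-G[3];print(w,q@b,q@n)
E
python3 g.py 436.9 293.5 84.4 2.901
```

```text
top 48.67277538127593 9.703440235379517
top 49.27761533467258 -2.358171053366835
top 48.97502761406448 3.675979710360813
side 56.928003064687616 -5.084569811336754
side 56.04078698172658 6.373443294040151
side 56.186588429284946 0.5824810533648274
t 6.1 tcp [438.2 293.6 120.9] rpy [3.141 0.    2.901] F [ 0.1  0.3 -0.4] w 15.1
shift cm [ 0.13 -0.04  3.65] turn -0.0
```

>>> play_rows(
  series=[
    [0.1,0,0.5,0,1],
    [0.1,0,1,0,1],
    [0.1,0,1.5,0,1],
    [0.1,0,2,0,1],
    [0.1,0,2.3,0,1],
    [0.1,0,2.6,0,1],
    [0.1,0,2.8,0,1],
    [0.1,0,2.8,0,1],
  ],
)

```text
clock: 6.9
eef_pos: [437.0, 293.8, 92.4]
tool_rot: [-3.141, -0.0, 2.901]
force: [-0.1, -0.9, -0.4]
width: 15.3
```

>>> play_rows(
  series=[
    [0,0,0.2,0,1],
    [0,0,0.4,0,1],
    [0,0,0.6,0,1],
    [0,0,0.8,0,1],
    [0,0,0.85,0,1],
    [0,0,0.85,0,1],
    [0,0,0.85,0,1],
  ],
)

```text
clock: 7.6
eef_pos: [437.1, 293.9, 84.2]
tool_rot: [3.142, 0.0, 2.901]
force: [-0.1, -0.1, -1.5]
width: 14.9
```

```bash
python3 - <<'E'
from h import *
from g import st
s=st();p=s['eef_pos'];y=s['tool_rot'][2]+np.pi
tip=np.r_[p[:2]+75*np.array([np.cos(y),np.sin(y)]),p[2]-42.9];print('tip pred',tip)
o=[]
for n,(X,Y) in(('top',(135,160)),('side',(180,275))):
    d=cam(n);u,v=proj(d,tip);i=d['bgr'][Y:Y+72,X:X+64];o.append(cv2.resize(i,None,fx=6,fy=6,interpolation=3))
    print('crop',(u+.5-X)*6,(v+.5-Y)*6, 'g0',[(np.array(proj(d,(510.4,275.7,38)))+.5-(X,Y))*6])
cv2.imwrite('pics/pit2.png',np.hstack(o))
E
```

```text
t 7.6 tcp [437.1 293.9  84.2] rpy [3.142 0.    2.901] F [-0.1 -0.1 -1.5] w 14.9
tip pred [509.90194218 276.02822836  41.32447158]
crop 193.85394403982082 310.0444306968096 g0 [array([196.28434303, 309.77200151])]
crop 275.2595948254174 210.3427294342215 g0 [array([275.03054338, 214.89623773])]
```

View pics/pit2.png

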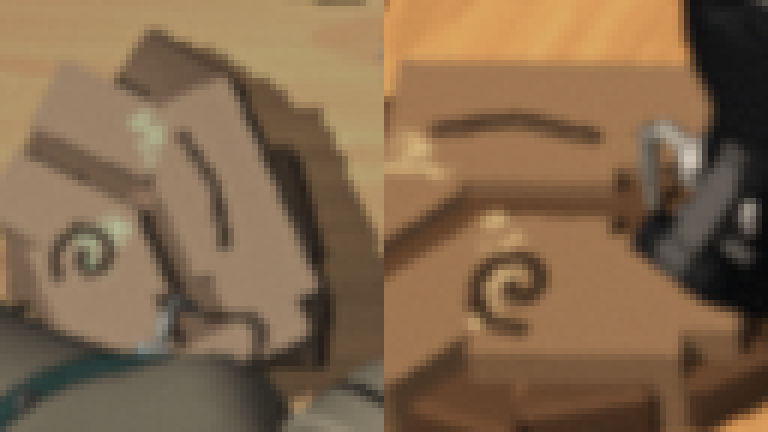

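The wire end is in the pit (top crop about (190,303), side crop x≈650), there's no contact force and the predicted tip height is 41 mm. I'll start tracing at 2 mm per row.

>>> play_rows(
  series=[
    [-0.16,0.12,0,0,1],
    [-0.31,0.25,0,0,1],
    [-0.47,0.37,0,0,1],
    [-0.63,0.5,0,0,1],
    [-0.78,0.62,0,0,1],
    [-0.94,0.74,0,0,1],
    [-1.1,0.87,0,0,1],
    [-1.25,0.99,0,0,1],
  ],
)

```text
clock: 8.5
eef_pos: [451.7, 300.6, 84.2]
tool_rot: [3.142, -0.0, 2.901]
force: [-0.2, -0.3, -2.1]
width: 15.1
```

>>> play_rows(
  series=[
    [-0.16,0.12,0,0,1],
    [-0.31,0.25,0,0,1],
    [-0.47,0.37,0,0,1],
    [-0.63,0.5,0,0,1],
    [-0.78,0.62,0,0,1],
    [-0.94,0.74,0,0,1],
    [-1.1,0.87,0,0,1],
    [-1.25,0.99,0,0,1],
  ],
)

```text
clock: 9.3
eef_pos: [466.2, 307.2, 84.2]
tool_rot: [3.142, 0.0, 2.901]
force: [-1.0, -0.5, -0.5]
width: 15.2
```

```bash
cat > w.py <<'E'
from h import *
from g import st
s=st();p=s['eef_pos'];y=s['tool_rot'][2]+np.pi
t=p[:2]+75*np.array([np.cos(y),np.sin(y)]);G=np.load('G.npy')
a=(G[3]-G[0])/52;b=(G[6]-G[3])/45
for o,e in((G[0],a),(G[3],b)): r=t-o;print('along %.1f left %.1f'%(r@e,r@[-e[1],e[0]]), 'F along/left',(s['force'][:2]@e).round(1),(s['force'][:2]@[-e[1],e[0]]).round(1))
for n,(X,Y,w,h) in(('top',(140,165,26,46)),('side',(196,286,30,30))):
    d=cam(n);u,v=proj(d,(*t,p[2]-42.9));print(n,'pred',round(u,1),round(v,1))
    q=(d['bgr'].astype(int)-np.load(f'pics/{n}0.npy')).sum(2)
    U,V=int(u),int(v)
    for k in range(V-7,V+3): print(k,U-8,' '.join('%4d'%x for x in q[k,U-8:U+7]))
E
python3 w.py
```

```text
t 9.3 tcp [466.2 307.2  84.2] rpy [3.142 0.    2.901] F [-1.  -0.5 -0.5] w 15.2
along 31.7 left 0.5 F along/left -1.1 -0.1
along -15.2 left 13.4 F along/left -0.9 0.7
top pred 161.9 199.2
192 153   37   37   31   35   37   35   39   38   37   42   48   42   48   43   47
193 153   47   40   38   34   31   41   37   32   37   42   44   45   44   45   39
194 153   44   45   44   40   36   34   31   37   33   38   42   43   44   42   46
195 153   47   47   44   44   39   26   25   23   36   35   43   41   45   45   43
196 153   50   55   51   47   44   45   71   38   19   32   41   48   47   47   48
197 153   56   56   56   48   41   65  113   31  -15    7   38   46   48   43   47
198 153   49   59   57   46   23   18   59    9  -66  -34   14   20    6    3    7
199 153   43   53   53   47   12  -55  -27    0  -46  -72  -45  -53  -91 -111 -106
200 153   40   49   53   56   33  -68  -29   15   -7  -40  -26  -46  -85 -132 -137
201 153   30   47   52   73   21  -58   10   32   18    9   26   25    1  -43  -62
side pred 207.8 309.1
302 199   47   44   47   43   34   25   -9  -61  -76  -44  -30   31    8 -111 -102
303 199   44   47   41   47   42   33    5  -37  -59  -79  -86   13   27  -32  -54
304 199   42   47   43   42   39   24    9  -17  -46  -81  -90  -10   25  -10  -32
305 199   44   39   43   34   36   46   60   26  -46  -94  -72    0   18    0   -3
306 199   37   33   33   39   39   50   82   68  -15  -80  -54   -2   26   28   30
307 199   36   34   31   30   32   44   79   76   11  -41  -15   20   43   45   47
308 199   33   30   27   32   18   19   53   77   53   14   34   63   67   71   68
309 199   31   28   15    0  -33  -51  -15   34   57   62   71   79   81   80   69
310 199   44   15  -35 -100 -137 -153 -155  -91   -5   46   54   58   64   48   17
311 199   48    2 -107 -190 -220 -234 -226 -157  -65   -9    1   -2   -1  -20  -89
```

>>> play_rows(
  series=[
    [-0.16,0.12,0,0,1],
    [-0.31,0.25,0,0,1],
    [-0.47,0.37,0,0,1],
    [-0.63,0.5,0,0,1],
    [-0.78,0.62,0,0,1],
    [-0.94,0.74,0,0,1],
    [-1.1,0.87,0,0,1],
    [-1.25,0.99,0,0,1],
  ],
)

```text
clock: 10.2
eef_pos: [480.7, 313.8, 84.2]
tool_rot: [3.142, 0.0, 2.901]
force: [0.1, -0.2, -1.1]
width: 15.1
```

>>> play_rows(
  series=[
    [-0.14,0.11,0,0,1],
    [-0.25,0.22,0,0,1],
    [-0.3,0.38,0,0,1],
    [-0.34,0.56,0,0,1],
    [-0.38,0.76,0,0,1],
    [-0.42,0.96,0,0,1],
  ],
)

```text
clock: 10.8
eef_pos: [486.9, 322.3, 84.2]
tool_rot: [3.142, -0.0, 2.901]
force: [-0.2, -0.1, -1.1]
width: 15.1
```

```bash
python3 w.py|head -3
```

```text
t 10.8 tcp [486.9 322.3  84.2] rpy [ 3.142 -0.     2.901] F [-0.2 -0.1 -1.1] w 15.1
along 56.8 left 5.6 F along/left -0.2 -0.0
along 7.3 left 1.2 F along/left -0.2 0.1
```

>>> play_rows(
  series=[
    [-0.04,0.2,0,0,1],
    [-0.08,0.39,0,0,1],
    [-0.11,0.59,0,0,1],
    [-0.15,0.79,0,0,1],
    [-0.18,0.98,0,0,1],
    [-0.22,1.18,0,0,1],
    [-0.26,1.38,0,0,1],
    [-0.3,1.57,0,0,1],
  ],
)

```text
clock: 11.7
eef_pos: [493.6, 336.8, 84.2]
tool_rot: [3.142, -0.0, 2.901]
force: [0.7, 0.4, -0.5]
width: 15.0
```

```bash
python3 w.py|head -3; python3 - <<'E'
from h import *
o=[]
for n,(X,Y) in(('top',(120,150)),('side',(155,270))):
    d=cam(n);i=d['bgr'][Y:Y+72,X:X+64];o.append(cv2.resize(i,None,fx=6,fy=6,interpolation=3))
cv2.imwrite('pics/leg2.png',np.hstack(o))
E
```

```text
t 11.7 tcp [493.6 336.8  84.2] rpy [ 3.142 -0.     2.901] F [ 0.7  0.4 -0.5] w 15.0
along 68.9 left 15.9 F along/left 0.7 0.1
along 23.2 left 1.3 F along/left 0.6 -0.4
```

View pics/leg2.png

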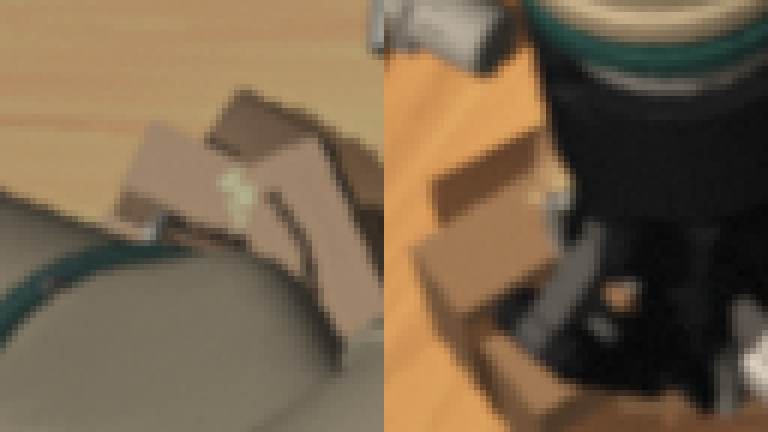

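The top crop shows the wire going into the second leg at about (165,228), still inside the groove with no force, so I'll continue.

>>> play_rows(
  series=[
    [-0.04,0.2,0,0,1],
    [-0.08,0.39,0,0,1],
    [-0.11,0.59,0,0,1],
    [-0.15,0.79,0,0,1],
    [-0.18,0.98,0,0,1],
    [-0.22,1.18,0,0,1],
    [-0.26,1.38,0,0,1],
    [-0.3,1.57,0,0,1],
  ],
)

```text
clock: 12.7
eef_pos: [500.3, 351.3, 84.2]
tool_rot: [3.142, 0.0, 2.901]
force: [0.3, -0.5, -1.4]
width: 14.5
```

>>> play_rows(
  series=[
    [-0.04,0.2,0,0,1],
    [-0.08,0.39,0,0,1],
    [-0.1,0.55,0,0,1],
    [-0.11,0.6,0,0,1],
    [-0.11,0.65,0,0,1],
    [-0.13,0.75,0,0,1],
    [-0.14,0.85,0,0,1],
    [-0.14,0.85,0,0,1],
  ],
)

```text
clock: 13.5
eef_pos: [503.7, 359.2, 84.2]
tool_rot: [3.141, 0.0, 2.901]
force: [-0.8, 0.4, -1.1]
width: 14.8
```

```bash
python3 w.py|head -3
```

```text
t 13.5 tcp [503.7 359.2  84.2] rpy [3.141 0.    2.901] F [-0.8  0.4 -1.1] w 14.8
along 87.4 left 32.2 F along/left -0.6 0.7
along 47.8 left 1.9 F along/left -0.0 0.9
```

The tip reached 47.8 mm along leg 2 with forces under 2 N. Next I'll lift clear and travel to the drawer while turning.

>>> play_rows(
  series=[
    [0,0,-0.5,0,1],
    [0,0,-1.5,0,1],
    [0,0,-3,0,1],
    [0,0,-5,0,1],
    [0,0,-7,0,1],
    [0,0,-9,0,1],
    [0,0,-10,0,1],
    [0,0,-10,0,1],
  ],
)

```text
clock: 14.4
eef_pos: [504.5, 359.9, 186.6]
tool_rot: [3.138, 0.003, 2.901]
force: [0.6, 0.2, -1.2]
width: 15.1
```

```bash
python3 g.py 554 -242 184 1.47; python3 - <<'E'
from h import *
d=cam('top');i=d['bgr'];
# drawer check: crop numbers
cv2.imwrite('pics/drawer.png',cv2.resize(i[60:260,325:465],None,fx=3,fy=3,interpolation=3))
for nm,p,z in(('floor pred',(553.5,-252,22),0),('panelmid',(477.9,-244.4,86),0)): print(nm,(np.array(proj(d,p))+.5-(325,60))*3)
E
```

```text
t 14.4 tcp [504.5 359.9 186.6] rpy [3.138e+00 3.000e-03 2.901e+00] F [ 0.6  0.2 -1.2] w 15.1
shift cm [-19.17 -57.27   0.26] turn 82.0
floor pred [167.02450315 420.85539646]
panelmid [176.66933303 504.53642181]
```

View pics/drawer.png

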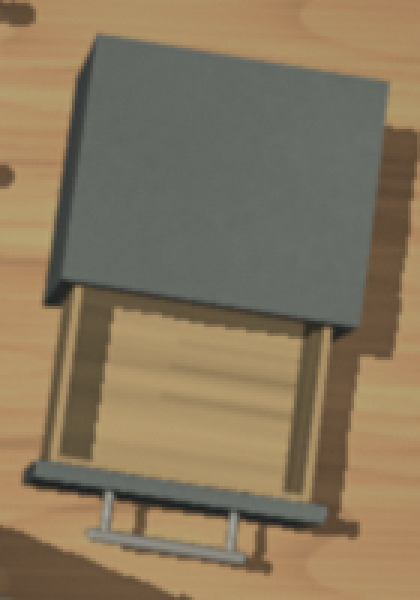

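The drawer is empty. Its panel's top edge runs from (40,462) to (327,507), the unit's front edge from (65,280) to (358,327), and the bar from (90,535) to (243,558). I'll recompute the drawer frame from these.

```bash
python3 - <<'E'
from h import *
d=cam('top')
def w(p,z): return onz(d,325+p[0]/3-.5,60+p[1]/3-.5,z)[:2]
def seg(n,a,b,z):
    A,B=w(a,z),w(b,z);v=A-B;print(n,A.round(1),B.round(1),'mid',((A+B)/2).round(1),'len',np.linalg.norm(v).round(1),'yaw',np.arctan2(-v[0],v[1]).round(3))
seg('panel outer top',(27,483),(325,524),80); seg('panel inner top',(40,462),(327,507),86)
seg('unit front',(65,280),(358,327),100);seg('unit back',(98,35),(388,82),100);seg('bar',(88,536),(243,559),62)
seg('walls top',(72,290),(328,330),78);seg('walls2',(48,465),(310,498),78)
E
```

```text
panel outer top [ 492.8 -126.7] [ 465.6 -364.2] mid [ 479.2 -245.4] len 239.1 yaw -0.114
panel inner top [ 509.1 -136. ] [ 478.7 -363.9] mid [ 493.9 -250. ] len 230.0 yaw -0.133
unit front [ 652.9 -152.7] [ 621.2 -386. ] mid [ 637.  -269.3] len 235.4 yaw -0.135
unit back [ 855.3 -178.4] [ 823.1 -413.8] mid [ 839.2 -296.1] len 237.6 yaw -0.136
bar [ 453.  -178.6] [ 437.3 -303.6] mid [ 445.2 -241.1] len 126.0 yaw -0.125
walls top [ 650.1 -162.1] [ 622.7 -369.6] mid [ 636.4 -265.8] len 209.3 yaw -0.131
walls2 [ 507.7 -143.6] [ 486.3 -353.1] mid [ 497.  -248.4] len 210.7 yaw -0.102
```

>>> play_rows(
  series=[
    [-1,-3,0,8,1],
    [-2.3,-7,0,16,1],
    [-3.7,-11,0,24,1],
    [-5.1,-15,0,32,1],
    [-6.5,-19.5,0,40,1],
    [-8,-24,0,48,1],
    [-9.5,-28.5,0,56,1],
    [-11,-33,0,64,1],
  ],
)

```text
clock: 15.3
eef_pos: [530.9, 10.4, 183.3]
tool_rot: [-3.14, -0.0, 1.778]
force: [2.1, -0.3, -0.4]
width: 15.1
```

```bash
python3 g.py 558 -246 184 1.439
```

```text
t 15.3 tcp [530.9  10.4 183.3] rpy [-3.14  -0.     1.778] F [ 2.1 -0.3 -0.4] w 15.1
shift cm [-25.64  -2.64  -0.07] turn 19.4
```

>>> play_rows(
  series=[
    [-4,-0.4,0,5,1],
    [-8.5,-0.9,0,10,1],
    [-13,-1.3,0,15,1],
    [-17.5,-1.8,0,19,1],
    [-21,-2.2,0,19,1],
    [-24,-2.5,0,19,1],
    [-25.5,-2.6,0,19,1],
    [-25.5,-2.6,0,19,1],
  ],
)

```text
clock: 16.1
eef_pos: [559.5, -244.6, 183.1]
tool_rot: [-3.14, 0.001, 1.449]
force: [0.5, 0.1, -0.6]
width: 14.9
```

```bash
python3 g.py 558 -246 125 1.439
```

```text
t 16.1 tcp [ 559.5 -244.6  183.1] rpy [-3.140e+00  1.000e-03  1.449e+00] F [ 0.5  0.1 -0.6] w 14.9
shift cm [-0.16 -0.13  5.81] turn 0.6
```

>>> play_rows(
  series=[
    [-0.1,-0.1,1.5,0.5,1],
    [-0.1,-0.1,3.5,0.5,1],
    [-0.1,-0.1,5.5,0.5,1],
    [-0.1,-0.1,7.5,0.5,1],
    [-0.1,-0.1,9.5,0.5,1],
    [-0.1,-0.1,10.5,0.5,1],
    [-0.1,-0.1,11.3,0.5,1],
    [-0.1,-0.1,11.5,0.5,1],
  ],
)

```text
clock: 16.9
eef_pos: [559.1, -241.9, 68.7]
tool_rot: [-3.141, -0.001, 1.445]
force: [-0.1, -0.6, -1.4]
width: 15.3
```

>>> play_rows(
  series=[
    [0,0,0.2,0,1],
    [0,0,0.4,0,1],
    [0,0,0.5,0,1],
    [0,0,0.6,0,1],
    [0,0,0.7,0,1],
  ],
)

```text
clock: 17.4
eef_pos: [559.7, -242.9, 63.0]
tool_rot: [3.14, -0.0, 1.444]
force: [-1.4, 3.1, 5.8]
width: 15.2
```

```bash
python3 g.py 558 -246 60 1.439
```

```text
t 17.4 tcp [ 559.7 -242.9   63. ] rpy [ 3.14  -0.     1.444] F [-1.4  3.1  5.8] w 15.2
shift cm [-0.33 -0.13  0.3 ] turn 0.3
```

The tip touched the drawer floor at TCP z≈64, which confirms the tip-height offset. I'll press gently so the scriber pivots flat in the grip.

>>> play_rows(
  series=[
    [0,0,0.1,0,1],
    [0,0,0.2,0,1],
    [0,0,0.3,0,1],
    [0,0,0.4,0,1],
    [0,0,0.5,0,1],
  ],
)

```text
clock: 17.9
eef_pos: [561.2, -241.1, 59.0]
tool_rot: [3.138, -0.002, 1.445]
force: [-0.2, 5.9, 11.2]
width: 14.6
```

>>> play_rows(
  series=[
    [0,0,0.15,0,1],
    [0,0,0.3,0,1],
    [0,0,0.45,0,1],
    [0,0,0.6,0,1],
    [0,0,0.6,0,1],
  ],
)

```text
clock: 18.4
eef_pos: [562.0, -239.5, 53.0]
tool_rot: [3.137, -0.004, 1.447]
force: [0.7, 7.9, 10.1]
width: 14.7
```

>>> play_rows(
  series=[
    [0,0,0.15,0,1],
    [0,0,0.3,0,1],
    [0,0,0.45,0,1],
    [0,0,0.6,0,1],
    [0,0,0.75,0,1],
    [0,0,0.9,0,1],
    [0,0,0.9,0,1],
  ],
)

```text
clock: 19.1
eef_pos: [562.2, -240.1, 43.8]
tool_rot: [3.137, -0.003, 1.447]
force: [1.8, 7.3, 9.0]
width: 14.8
```

```bash
python3 - <<'E'
from h import *
from g import st
st();d=cam('side')
cv2.imwrite('pics/dr.png',cv2.resize(d['bgr'][90:200,240:380],None,fx=4,fy=4,interpolation=3))
E
```

```text
t 19.1 tcp [ 562.2 -240.1   43.8] rpy [ 3.137e+00 -3.000e-03  1.447e+00] F [1.8 7.3 9. ] w 14.8
```

View pics/dr.png

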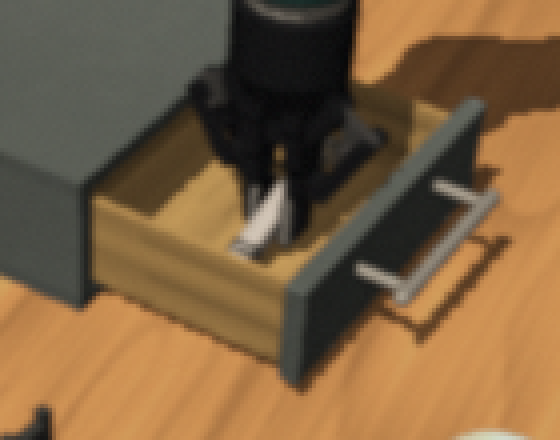

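The tail at crop (240,245) is almost down on the drawer floor. I'll lower the last few millimetres, open partway, then lift.

>>> play_rows(
  series=[
    [0,0,0.15,0,1],
    [0,0,0.3,0,1],
    [0,0,0.3,0,0.8],
    [0,0,0.3,0,0.7],
    [0,0,0.3,0,0.62],
    [0,0,0.3,0,0.55],
    [0,0,0.3,0,0.55],
    [0,0,0.3,0,0.55],
  ],
)

```text
clock: 19.95
eef_pos: [559.0, -243.4, 39.1]
tool_rot: [-3.141, 0.0, 1.443]
force: [0.3, -0.3, -0.3]
width: 38.5
```

>>> play_rows(
  series=[
    [0,0,-0.5,0,0.55],
    [0,0,-1.5,0,0.55],
    [0,0,-3,0,0.55],
    [0,0,-5,0,0.55],
    [0,0,-8,0,0.55],
    [0,0,-11,0,0.55],
    [0,0,-14,0,0.55],
    [0,0,-14,0,0.55],
  ],
)

```text
clock: 20.75
eef_pos: [562.3, -244.2, 185.1]
tool_rot: [3.132, 0.002, 1.443]
force: [0.8, 0.2, 0.0]
width: 38.5
```

```bash
python3 g.py 385 -226 190 1.439
```

```text
t 20.75 tcp [ 562.3 -244.2  185.1] rpy [3.132e+00 2.000e-03 1.443e+00] F [0.8 0.2 0. ] w 38.5
shift cm [ -0.44 -17.81  -0.49] turn 0.3
```

>>> play_rows(
  series=[
    [-0.1,-3,0,0,0.8],
    [-0.2,-7,0,0,1],
    [-0.3,-11,0,0,1],
    [-0.3,-14.5,0,0,1],
    [-0.3,-16.5,0,0,1],
    [-0.3,-16.8,0,0,1],
    [-0.3,-16.8,0,0,1],
  ],
)

```text
clock: 21.45
eef_pos: [392.7, -225.2, 179.8]
tool_rot: [3.14, 0.001, 1.443]
force: [0.2, -0.1, 0.8]
width: 0.6
```

```bash
python3 g.py 395 -234.5 52 1.439; python3 - <<'E'
from h import *
d=cam('side');t=cam('top')
a=cv2.resize(d['bgr'][90:200,250:370],None,fx=3.3,fy=3.3,interpolation=3);b=cv2.resize(t['bgr'][140:260,325:455],(393,363),interpolation=3)
cv2.imwrite('pics/dr2.png',np.hstack([a[:363],b]))
E
```

```text
t 21.45 tcp [ 392.7 -225.2  179.8] rpy [3.140e+00 1.000e-03 1.443e+00] F [ 0.2 -0.1  0.8] w 0.6
shift cm [-0.9   0.35 12.78] turn 0.2
```

The picture limit is reached, so I'll check the scriber numerically and descend in front of the handle.

>>> play_rows(
  series=[
    [-0.9,0.3,1,0,1],
    [-0.9,0.3,3,0,1],
    [-0.9,0.3,5,0,1],
    [-0.9,0.3,7,0,1],
    [-0.9,0.3,9,0,1],
    [-0.9,0.3,11,0,1],
    [-0.9,0.3,12.5,0,1],
    [-0.9,0.3,12.7,0,1],
  ],
)

```text
clock: 22.35
eef_pos: [393.8, -234.1, 49.8]
tool_rot: [-3.139, -0.001, 1.444]
force: [-0.8, -0.0, -1.0]
width: -0.2
```

```bash
cat > sc.py <<'E'
from h import *
from g import st
st();f=np.array([555.5,-256]);X=np.array([.991,-.132]);Y=np.array([.132,.991])
for n in('side','top'):
    d=cam(n);i=d['bgr'].astype(int);q=np.abs(i-np.load(f'pics/{n}0.npy')).sum(2);h=cv2.cvtColor(d['bgr'],cv2.COLOR_BGR2HSV)
    m=((h[...,1]<70)&(h[...,2]>110)&(q>60)).astype(np.uint8)
    k=np.array([proj(d,(*(f+x*X+y*Y),z)) for x,y,z in((-55,-99,22),(-55,99,22),(80,99,22),(80,-99,22))],np.int32)
    z=np.zeros_like(m);cv2.fillConvexPoly(z,k,1);m&=z
    N,l,s,c=cv2.connectedComponentsWithStats(m)
    for j in range(1,N):
        if s[j,4]>8:
            ys,xs=np.where(l==j);P=np.array([onz(d,u,v,34)[:2]-f for u,v in zip(xs,ys)]);L=np.c_[P@X,P@Y];print(n,s[j].tolist(),'x',L[:,0].min().round(),L[:,0].max().round(),'y',L[:,1].min().round(),L[:,1].max().round())
E
python3 sc.py
```

```text
t 22.35 tcp [ 393.8 -234.1   49.8] rpy [-3.139e+00 -1.000e-03  1.444e+00] F [-0.8 -0.  -1. ] w -0.2
side [299, 126, 23, 29, 184] x 1.0 34.0 y -83.0 48.0
top [355, 190, 46, 10, 252] x -6.0 15.0 y -42.0 71.0
```

>>> play_rows(
  series=[
    [0,0.4,0,0,1],
    [0,1,0,0,1],
    [0,1.6,0,0,1],
    [0,2.2,0,0,1],
    [0,2.8,0,0,1],
    [0,3.4,0,0,1],
    [0,4.0,0,0,1],
    [0,4.6,0,0,1],
  ],
)

```text
clock: 23.25
eef_pos: [439.5, -240.1, 52.1]
tool_rot: [-3.14, -0.0, 1.443]
force: [-1.8, -0.2, 0.8]
width: -0.1
```

>>> play_rows(
  series=[
    [0,0.7,0,0,1],
    [0,1.5,0,0,1],
    [0,2.3,0,0,1],
    [0,3.1,0,0,1],
    [0,3.9,0,0,1],
    [0,4.7,0,0,1],
    [0,5.4,0,0,1],
    [0,6,0,0,1],
  ],
)

```text
clock: 24.05
eef_pos: [499.8, -247.7, 52.2]
tool_rot: [3.141, -0.0, 1.444]
force: [-0.9, -0.4, 0.6]
width: -0.2
```

>>> play_rows(
  series=[
    [0,0.6,0,0,1],
    [0,1.2,0,0,1],
    [0,1.8,0,0,1],
    [0,2.4,0,0,1],
    [0,3,0,0,1],
    [0,3.5,0,0,1],
    [0,4,0,0,1],
    [0,4.3,0,0,1],
  ],
)

```text
clock: 24.85
eef_pos: [542.5, -253.1, 52.2]
tool_rot: [3.141, -0.0, 1.444]
force: [-1.0, -1.2, 0.6]
width: -0.0
```

```bash
python3 - <<'E'
from h import *
from g import st
st();d=cam('top');print([np.round(proj(d,p),1) for p in((445,-241,62),(592,-260.5,62))])
E
```

```text
t 24.85 tcp [ 542.5 -253.1   52.2] rpy [ 3.141 -0.     1.444] F [-1.  -1.2  0.6] w -0.0
[array([379.6, 242.1]), array([387.4, 182. ])]
```

Continuing slowly until the force rises.

>>> play_rows(
  series=[
    [0,0.3,0,0,1],
    [0,0.6,0,0,1],
    [0,0.9,0,0,1],
    [0,1.2,0,0,1],
    [0,1.5,0,0,1],
    [0,1.8,0,0,1],
  ],
)

```text
clock: 25.5
eef_pos: [559.9, -255.3, 52.2]
tool_rot: [3.142, -0.0, 1.444]
force: [-0.9, 0.5, 1.4]
width: 0.1
```

>>> play_rows(
  series=[
    [0,0.2,0,0,1],
    [0,0.4,0,0,1],
    [0,0.6,0,0,1],
    [0,0.8,0,0,1],
  ],
)

```text
clock: 25.9
eef_pos: [567.7, -256.4, 52.2]
tool_rot: [3.142, -0.0, 1.444]
force: [0.0, 0.6, 0.4]
width: 0.0
```

>>> play_rows(
  series=[
    [0,0.15,0,0,1],
    [0,0.3,0,0,1],
    [0,0.4,0,0,1],
    [0,0.5,0,0,1],
  ],
)

```text
clock: 26.3
eef_pos: [570.5, -256.8, 52.1]
tool_rot: [-3.137, -0.0, 1.443]
force: [-7.4, 1.7, 6.1]
width: -0.0
```

>>> play_rows(
  series=[
    [0,0.1,0,0,1],
    [0,0.2,0,0,1],
    [0,0.3,0,0,1],
  ],
)

```text
clock: 26.6
eef_pos: [570.6, -256.8, 52.0]
tool_rot: [-3.131, -0.0, 1.443]
force: [-12.2, 2.9, 11.7]
width: 0.2
```

```bash
python3 - <<'E'
from h import *
from g import st
st();d=cam('top');h=cv2.cvtColor(d['bgr'],cv2.COLOR_BGR2HSV);np.save('pics/t1.npy',d['bgr'])
# difference map summary: brightness rows along columns through the handle's right part
x=405
for v in range(150,260,2): print(v,d['bgr'][v,[372,398,405,412]].sum(1))
print([np.round(proj(d,p),1) for p in((479,-246,83),(626,-265.5,83),(621,-386,100),(652.9,-152.7,100))])
E
```

```text
t 26.6 tcp [ 570.6 -256.8   52. ] rpy [-3.131 -0.     1.443] F [-12.2   2.9  11.7] w 0.2
150 [280 278 215 125]
152 [280 273 177 145]
154 [281 146 130 170]
156 [255 192 113 218]
158 [212 264 118 270]
160 [292 230 116 288]
162 [289 164 113 334]
164 [244 229 123 306]
166 [ 90 224 119 249]
168 [ 93 235 123 231]
170 [103 232 114 230]
172 [313 235 135 231]
174 [416 233 220 234]
176 [413 231 214 228]
178 [377 230 234 228]
180 [366 227 236 229]
182 [339 220 228 254]
184 [372 210 223 279]
186 [335 204 202 233]
188 [416 248 177 154]
190 [393 307 166 132]
192 [405 181 211 145]
194 [410 113 236 257]
196 [395  79  84 211]
198 [388  40 105 225]
200 [397  50 218 219]
202 [388 166 225 224]
204 [393 369 227 225]
206 [385 277 229 229]
208 [381 234 222 225]
210 [387 339 218 216]
212 [384 373 212 209]
214 [364 373 208 205]
216 [383 381 208 210]
218 [383 383 208 216]
220 [389 393 298 219]
222 [397 396 396 300]
224 [378 378 383 386]
226 [364 379 376 375]
228 [354 371 371 369]
230 [365 378 376 373]
232 [396 393 388 384]
234 [395 393 387 384]
236 [404 400 393 385]
238 [408 402 397 394]
240 [413 405 397 386]
242 [401 394 391 386]
244 [400 391 386 377]
246 [398 389 386 383]
248 [397 389 386 381]
250 [399 393 388 384]
252 [398 398 393 384]
254 [397 398 396 390]
256 [401 398 396 390]
258 [397 399 397 397]
[array([383.8, 227.3]), array([391.6, 166.6]), array([443.9, 168.6]), array([346.2, 152.8])]
```

The drawer hit a firm stop at TCP x=570.6, with a 12 N reaction. I'll back off, lift away and check.

>>> play_rows(
  series=[
    [0,-0.5,0,0,1],
    [0,-1.5,0,0,1],
    [0,-3,0,0,1],
    [0,-6,0,0,1],
    [0,-9,0,0,1],
    [0,-12,-1,0,1],
    [0,-14,-3,0,1],
    [0,-14,-6,0,1],
  ],
)

```text
clock: 27.45
eef_pos: [432.0, -239.0, 111.5]
tool_rot: [-3.135, -0.001, 1.442]
force: [0.8, 0.3, -0.5]
width: -0.3
```

>>> play_rows(
  series=[
    [5,0,-4,0,1],
    [10,0,-7,0,1],
    [15,0,-8,0,1],
    [20,0,-8,0,1],
    [25,2,-8,0,1],
    [30,4,-8,0,1],
    [30,4,-8,0,1],
    [30,4,-8,0,1],
  ],
)

```text
clock: 28.25
eef_pos: [516.7, 58.5, 192.7]
tool_rot: [3.137, -0.004, 1.451]
force: [-0.6, -0.6, -0.6]
width: -0.2
```

```bash
python3 - <<'E'
from h import *
from g import st
st();a=np.load('pics/top0.npy');d=cam('top');b=d['bgr']
# template match of the panel+bar patch from first to now (features of the handle)
# bar brightness mask
def bar(i,y0,y1):
    h=cv2.cvtColor(i,cv2.COLOR_BGR2HSV);m=((h[...,1]<60)&(h[...,2]>95)).astype(np.uint8);m[:y0]=0;m[y1:]=0;m[:,:345]=0;m[:,435:]=0
    N,l,s,c=cv2.connectedComponentsWithStats(m);o=[(s[j].tolist(),c[j].round(1).tolist()) for j in range(1,N) if s[j,4]>15];return o
print(bar(a,215,255));print(bar(b,165,215))
for o,z in((bar(a,215,255),62),(bar(b,165,215),62)):
    for s,c in o: print(onz(d,*c,z).round(1))
# unchanged bystanders
q=np.abs(a.astype(int)-b).sum(2)
N,l,s,c=cv2.connectedComponentsWithStats((cv2.blur(q.astype(np.float32),(3,3))>70).astype(np.uint8))
for j in range(1,N):
    if s[j,4]>15: print(s[j].tolist())
E
```

```text
t 28.25 tcp [516.7  58.5 192.7] rpy [ 3.137 -0.004  1.451] F [-0.6 -0.6 -0.6] w -0.2
[([370, 220, 13, 4, 19], [375.7, 221.7]), ([354, 224, 53, 24, 282], [379.9, 239.5]), ([393, 224, 41, 9, 138], [415.9, 228.2])]
[([382, 165, 53, 9, 195], [412.8, 168.2]), ([362, 166, 53, 24, 292], [388.1, 181.7])]
[ 494.  -231.6   62. ]
[ 451.2 -241.7   62. ]
[ 480.5 -329.3   62. ]
[ 627.9 -323.2   62. ]
[ 592.8 -262.1   62. ]
[251, 139, 45, 85, 1596]
[219, 149, 28, 45, 303]
[249, 154, 311, 266, 30480]
[233, 172, 5, 9, 27]
[291, 185, 5, 6, 23]
[379, 192, 24, 4, 45]
[549, 327, 11, 26, 176]
```

>>> play_rows(
  series=[
    [0,0,0,0,1],
    [0,0,0,0,1],
    [0,0,0,0,1],
  ],
)

```text
clock: 28.6
eef_pos: [514.1, 51.3, 192.2]
tool_rot: [-3.142, 0.001, 1.441]
force: [0.7, 0.1, -0.0]
width: -0.1
```

```bash
python3 -c "
from g import st
from cell import order
st();print(order.finish_job())"
```

```text
t 28.6 tcp [514.1  51.3 192.2] rpy [-3.142e+00  1.000e-03  1.441e+00] F [ 0.7  0.1 -0. ] w -0.1
the job is handed in; nothing more can be done
None
```

I traced the groove with the scriber, laid it in the drawer, pushed the drawer shut and handed the job in at 28.6 s. No verdict was reported, so the results below are my own measurements.

- **Groove:** I moved the point from the pit, round the bend and to the far end at about 2 cm/s. Its calculated height was about 41 mm, roughly 6 mm below the rim. Forces at the tool stayed around 2 N, so I saw no sign of pressing on the rock. Touching the drawer floor later confirmed the point height to about 1 mm.
- **Drawer:** I released the scriber across the drawer floor, and image masks in both views then placed it inside.
- **Shut:** The handle bar moved about 143 mm and came up against a firm stop with a 12 N reaction. My measured panel and unit front then line up to about 2 mm. I could not confirm the 4 mm limit more precisely.
- **Arm at hand-in:** It stood clear of everything with no force on it.

**Checks that disagreed or were missing:**
- The two cameras differed by about 2–3 mm on the groove position, so I steered along their average.
- In the side view the tip sat about 2 mm farther along the groove than calculated.
- I miscounted the pictures: the thirteenth was refused, so the final state was checked by numbers only.
- In the final top view the dish was hidden by the arm, and a small change appeared near the jar and brush. I took that for the arm's shadow but did not confirm it. The block, jar, hammer and straight scriber showed no change.

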